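# Unhook the screw bin from the bench rack

## Robot

A 6-joint arm with a two-finger parallel gripper is mounted at the origin on the work surface. World frame = base frame: x ahead of the robot, y to its left, z up, the work surface at z = 0. Lengths are in m, angles in rad, forces in N, time in s.
With the tool pointing down it reaches from about 0.3 to 0.85 m from the base axis. Payload 5.4 kg.
Tool frame: the origin (TCP) lies midway between the tips of the shut fingers; the grasp point (between the pads) lies 19 mm behind it; z points along the fingers, y is the direction in which the jaws open and shut (so a half turn about z gives the same grasp; the last joint's range is limited). The gripper opens to 85 mm and grips with 20 to 120 N. Pads are 22 mm wide; open, the fingers measure 114 mm over their backs; the gripper's body (76 mm by 85 mm) begins 54 mm behind the grasp point. The pads swing forward as they close: fully open they stand 13 mm farther back than shut.
Start: joints at [-1.331, 0.158, 1.597, -0, 1.386, -0.21], TCP at [0.25, -0.518, 0.231] pointing down, gripper open.
Joint ranges: [-2.91, 2.91], [-0.94, 2.29], [0.18, 2.7], [-1.29, 4.43], [0.17, 2.64], [-3, 3]. Speed limits (rad/s): [2.57, 2.57, 3.14, 3.14, 3.14, 3.14].

## Interface

Orientations are given as a unit quaternion [w, x, y, z].
In Python, from bench import * gives the robot as it stands.
- The arm moves only by the tool apply_moves, never from a script. Its argument "rows" is a list of rows, each an object with "slide": the shift along the tool's x, y, z in mm, a list of three; "yaw": the turn about the tool's z in degrees; "claw": the opening in per cent of the stroke, from 0 (shut) to 100 (fully open). A call has 1 to 5 rows; each row is the pose to reach, as a shift and turn from the pose commanded when the call began, along the tool's axes at that moment; what a row does not reach only later rows make up. A row lasts 1/10 s, in which the tool goes at most 50 mm and 8.59 degrees, less where a joint would pass 70% of its speed; a pose out of reach is approached as far as the arm can. A call with a gripper value outside its range is refused whole. The fingers move at their own pace and stop on an object; the grip force is fixed at half the most. Time passes only in rows, so rows that repeat a pose let the fingers close. It gives the time, the measured TCP pose, the force and the opening at its end, in the units of the state.
- read_state(): the state, without advancing time (a new reading comes with each control period).
- read_camera(name): name is "scene" or "top" or "wrist"; returns a dict with "frame" (420x560x3 uint8, red, green, blue), "fovy" (degrees; the focal length in pixels is half the picture's height over the tangent of half this angle, whatever the lens; pixels are square), "cx", "cy" (the principal point, pixels), "R" (3x3) and "t" (3): a world point X has camera coordinates R X + t. Camera axes: x right, y down, z forward; pixel columns grow to the right and rows downward; lengths in m; the calibration is good to about 2 mm. The wrist camera is an equidistant fisheye: a pixel r from the principal point sees the ray r / f radians off the axis. A picture is of the moment at which its call begins. There is no depth.
- job_done(): hands the job in, once; it reports no verdict.
The state is a dict: "time": time; "joint_pos": joint angles; "joint_velocities": joint speeds; "tau": joint torques, N m; "position": TCP position; "ee_rot": TCP orientation; "force": force on the tool from outside, world axes, zero at the start; "ft_torque": the same for the moment, N m; "gripper_width": finger opening in m.
Only numpy, scipy, OpenCV 4.12 (cv2) and the standard library are available. Lean on these libraries where they do the work, as an engineer would, in place of code of your own. Each camera call takes 0.05 s, during which the arm holds its last target. There are 200 camera calls.

## Task

The grey screw bin hangs by the nib on its back from the ledge of the bench rack, and a sliding keeper is clamped over that nib. Free the clamp knob, slide the keeper to the left (seen from the robot) until it is well clear of the nib and the bin, and tighten the knob again there; then swing the bin's lower end up and out about the ledge until its toe is out from under the lower rail, lift the nib off the ledge and set the bin gently upright in the middle of the black rubber mat, and let go. Never tip the bin past 45 degrees, or the screws spill, and leave the other things on the bench where they are.

Things in the scene. Friction and masses are not known exactly. Their poses are not given: they have to be found in the camera images.
- ledge (a point): Middle of the ledge's top edge, 150 mm above the bench, on a fixed rack. Axes are the rack's: +x away from the robot, +y along the ledge to the left, +z up. The ledge is an upright steel strip 4 mm thick in x, 264 mm long, free on its upper 28 mm, between two aluminium posts (58 mm deep, 18 wide, 186 high, 140 mm to either side).
- low_rail (a point): Middle of the front lower edge of the rack's lower rail, axes as the rack's; the rail is 14 mm high, 18 mm deep, 264 mm long, below the ledge. The toe on the bin's back sits 3 mm under it and reaches 9 mm in behind its front.
- keeper (a joint): Slide of the keeper along the rack's +y, m: black carriage 36 mm wide on a guide bar behind the ledge, with a steel arm 28 mm wide reaching out 5 mm above the bin's nib. 0: middle of the ledge, over the nib; range -0.02 to 0.10; well clear of the nib and the bin from 0.07. While the clamp is tight a brake holds it (to about 15 to 25 N); freed, it slides at about 2 N and stays. Move it by its knob.
- clamp (a joint): Angle of the clamp knob on the keeper, rad: 0 fully tight (stop), 1.57 fully free (stop); it loosens turning anticlockwise seen from above. Free from about 1.1, tight again below 0.3. About 0.1 N m to turn; it stays where it is left.
- knob_grip (a point): The clamp knob: black bar grip 42 mm long, 14 thick, 26 high, on an upright axis through this point, which is the height to grip: 11 mm below the bar's top, 31 mm above the carriage's flat top. Its x axis runs along the bar (pinch across y); at clamp angle 0 its axes are parallel to the rack's. It rides with the keeper, 38 mm behind the ledge.
- bin_tab (a point): Centre of the pull tab on the bin's front. Axes are the bin's: x front to back, z up when it stands level; hung at rest they are nearly the rack's. Tab 10 mm thick, 50 wide, 44 high, leaning 20 degrees out to the front: its upward direction is (-0.34, 0, 0.94); pinch it across its thickness, (0.94, 0, 0.34). Its top is 36 mm above the front wall.
- bin_nib (a point): Middle of the underside of the hooked lip atop the bin's back, (0.143, 0, 0.020) m from the tab centre in bin axes; hung, it lies on ledge, up to 8 mm off along y. Lip 50 mm wide; its nib hangs 10 mm down behind the strip, with 8 mm play, so the bin can swing up about this edge to some 30 degrees. Its toe (64 mm below) stops a straight lift until swung up about 0.2 rad.
- bin: The bin: open grey plastic tray of screws, 0.28 to 0.46 kg, 127 mm deep (x), 96 wide (y), back 80 high with the lip, front wall 38 high. Origin at the middle of its underside, which is at (0.071, 0, -0.054) m from the tab centre; axes as bin_tab.
- bin_foot (a point): Middle of the bin's flat underside, in bin axes (the same point as the bin's origin).
- mat: Black rubber mat 190 x 180 mm, 4 mm thick, fixed on the bench to the left or right of the rack; origin at the centre of its underside.
- supply: Bystander: grey bench power supply 150 x 110 x 90 mm, fixed, on the side where the mat is not; origin at the middle of its underside.
- bottle: Bystander: black bottle 66 mm across, 190 mm high, loose; origin at the middle of its underside.
- driver: Bystander: red screwdriver lying on the bench, loose.
- meter: Bystander: yellow hand meter 140 x 75 x 34 mm, lying behind the rack, loose; origin at the middle of its underside.
Not all that is in view belongs to the job. Leave any blue look-alike of the bin alone.

How it is judged:
On the way, in this order (a step that is already met when the one before it is completed fails the run):
1. clamp knob freed (value of joint clamp above 1.1 rad), for 0.1 s.
2. keeper slid left, well clear of the nib and the bin (value of joint keeper above 0.07 m), for 0.1 s.
3. clamp knob tightened again with the keeper clear (value of joint clamp below 0.3 rad and value of joint keeper above 0.07 m), for 0.2 s.
4. bin swung up at its lower end with the nib still on the ledge (angle between bin_tab's own z axis and vertical above 0.15 rad and z of bin_nib in the frame of ledge below 0.01 m and distance between bin_nib and ledge below 0.025 m), for 0.1 s.
5. nib lifted off the ledge (z of bin_nib in the frame of ledge above 0.025 m).
At the end, for the whole second after the job is handed in: The bin stands upright (within 0.08 rad) and at rest on the mat, the middle of its underside within 35 mm of the mat's centre along each of the mat's sides; the keeper stands at 0.07 m or more with its clamp below 0.3 rad (all of step 3 and x of bin_foot in the frame of mat between -0.035 and 0.035 m and y of bin_foot in the frame of mat between -0.035 and 0.035 m and z of bin_foot in the frame of mat below 0.008 m and angle between bin_tab's own z axis and vertical below 0.08 rad and linear speed of bin below 0.02 m/s); the robot touches nothing.
It fails at once if bin tipped past about 45 degrees (angle between bin_tab's own z axis and vertical above 0.8 rad).
It fails at once if bin dropped or slammed onto the mat (faster than 0.5 m/s close above it) (horizontal distance between bin_foot and mat below 0.12 m and z of bin_foot in the frame of mat below 0.03 m and linear speed of bin above 0.5 m/s).
It fails at once if bottle, screwdriver or meter moved more than 30 mm (distance of any of bottle, driver, meter from where it was at the start of the episode above 0.03 m).
It also fails if it takes over 67 s, if anything falls off the work surface, if the arm or the gripper's body presses on something with over 40 N, if the wrist force passes 120 N, or if a joint passes its speed limit or range.

## Working session

There is one attempt and no reset: what is moved stays moved. The work goes in short steps, Python scripts to look and compute and a tool call to move; the robot and the scene stay as the last step left them, time stands still between calls to the robot, and variables do not carry over. Pictures are saved under pics/ and viewed, about 8 in all and at most 12, crops included, and the job is handed in when it is done.

Besides the shell and the picture viewer there is one more tool, called by a JSON object that holds its "fn" and its "kwargs". apply_moves: Moves the arm, as the interface text tells. Its arguments: {"type":"object","properties":{"rows":{"type":"array","items":{"type":"object","properties":{"slide":{"type":"array","items":{"type":"number"}},"yaw":{"type":"number"},"claw":{"type":"number"}}}}},"required":["rows"]}

```bash
ls; mkdir -p pics; python3 - <<'E'
from bench import *
import cv2,numpy as np,pickle
d={}
for n in ["scene","top","wrist"]:
    c=read_camera(n);d[n]=c
    cv2.imwrite(f"pics/{n}0.png",c["frame"][:,:,::-1])
    print(n,c["fovy"],c["cx"],c["cy"],np.round(c["R"],4).tolist(),np.round(c["t"],4).tolist())
pickle.dump(d,open("d0.pkl","wb"))
print(read_state())
a=np.hstack([d["scene"]["frame"],d["top"]["frame"]])
E
```

```text
pics
scene 56.18591626843604 282.24620261511234 214.50856688758938 [[0.0457, 0.9989, 0.0138], [0.7555, -0.0255, -0.6546], [-0.6535, 0.0404, -0.7558]] [-0.0268, -0.3596, 1.3633]
top 52.43239440182515 273.1160201132793 204.85983185001314 [[0.0051, -0.9995, 0.0314], [-0.9935, -0.0086, -0.1132], [0.1134, -0.0306, -0.9931]] [-0.0281, 0.5777, 1.0648]
wrist 65.70646984690485 274.69764141228853 210.20657441670903 [[0.4344, -0.9007, -0.0019], [-0.8684, -0.4194, 0.2643], [-0.2389, -0.1132, -0.9644]] [-0.5729, -0.0337, 0.3794]
{'time': 0.15, 'joint_pos': array([-1.33110755e+00,  1.58915859e-01,  1.59797995e+00, -1.49537346e-05,
        1.38621022e+00, -2.10154892e-01]), 'joint_velocities': array([ 0.00019107, -0.00289278, -0.0033573 ,  0.00229703, -0.00181349,
       -0.00010388]), 'tau': array([ 3.20921299e-04, -3.96375954e+01, -3.31785321e+01, -1.94413115e-04,
        5.47261399e-03,  5.21733824e-06]), 'position': array([ 0.24985524, -0.51734069,  0.23051806]), 'ee_rot': array([-7.56498799e-04,  9.74810956e-01,  2.23031447e-01, -1.85216010e-05]), 'force': array([0.01727726, 0.57574126, 0.29147922]), 'ft_torque': array([0.01301701, 0.01904012, 0.00300552]), 'gripper_width': 0.08540080201125423}
```

View pics/scene0.png

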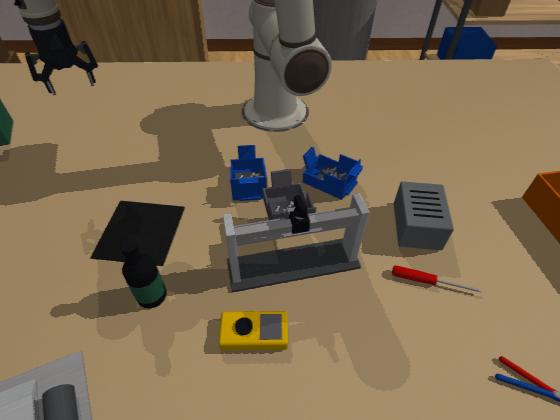

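View pics/top0.png

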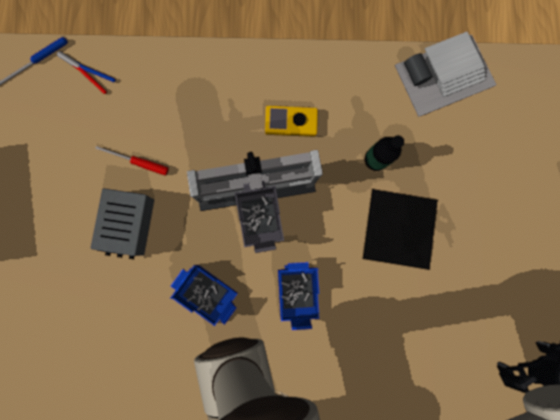

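Scene view (from behind the rack): grey bin (285,200), keeper knob (300,213), mat (140,232), bottle (145,280). Top view: grey bin (260,215) with tab at (264,243), knob (253,163), mat (401,230). What could be taken for the bin is the blue trays at top (205,293) and (298,293). I choose the grey one hanging on the rack, and will check it in a close crop.

```bash
python3 - <<'E'
import cv2,numpy as np,pickle
d=pickle.load(open("d0.pkl","rb"))
a=d["top"]["frame"][140:260,180:340,::-1]; b=d["scene"]["frame"][160:295,210:380,::-1]
def g(im,x0,y0,s):
    im=cv2.resize(im,None,fx=s,fy=s,interpolation=cv2.INTER_CUBIC)
    im=np.clip(im.astype(float)*1.5+15,0,255).astype(np.uint8)
    for x in range(-(-x0//20)*20,x0+im.shape[1]//s,20):
        cv2.putText(im,str(x),((x-x0)*s,10),0,.35,(0,255,255),1);cv2.line(im,((x-x0)*s,12),((x-x0)*s,20),(0,255,255),1)
    for y in range(-(-y0//20)*20,y0+im.shape[0]//s,20):
        cv2.putText(im,str(y),(8,(y-y0)*s+4),0,.35,(0,255,255),1);cv2.line(im,(0,(y-y0)*s),(6,(y-y0)*s),(0,255,255),1)
    return im
cv2.imwrite("pics/ct.png",g(a,180,140,5));cv2.imwrite("pics/cs.png",g(b,210,160,4))
E
```

```text
(no output)
```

View pics/ct.png

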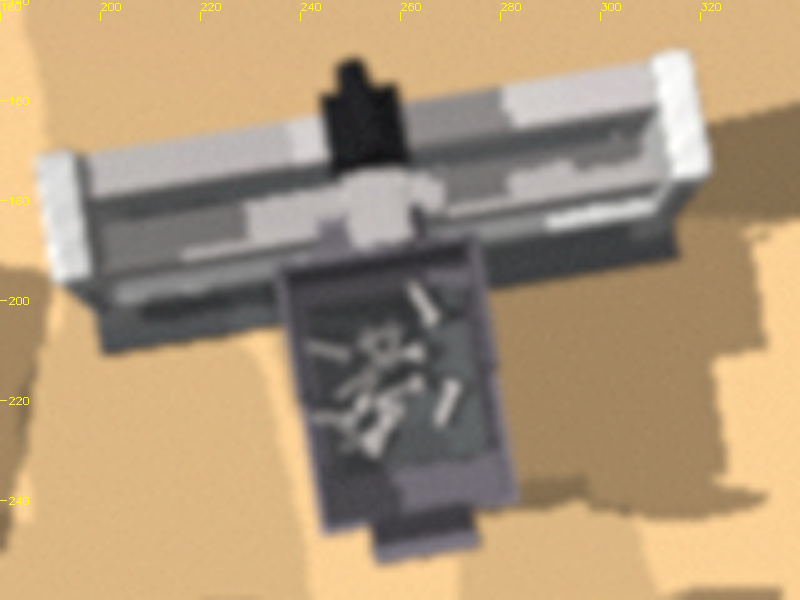

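View pics/cs.png

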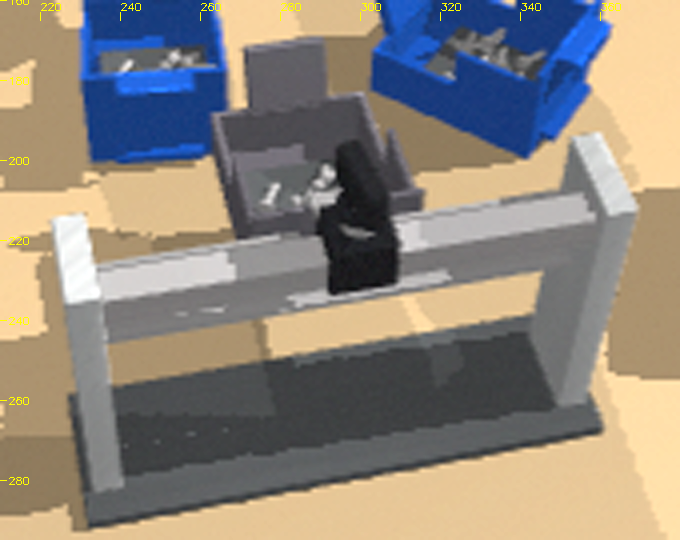

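```bash
cat > h.py <<'E'
import numpy as np,cv2
def ray(c,u,v):
    f=c["frame"].shape[0]/2/np.tan(np.radians(c["fovy"])/2); R=np.array(c["R"]);t=np.array(c["t"])
    d=R.T@np.array([(u-c["cx"])/f,(v-c["cy"])/f,1.]); return -R.T@t,d/np.linalg.norm(d)
def onz(c,u,v,z):
    o,d=ray(c,u,v); return o+d*(z-o[2])/d[2]
def tri(c1,p1,c2,p2):
    o1,d1=ray(c1,*p1);o2,d2=ray(c2,*p2)
    s=np.linalg.lstsq(np.c_[d1,-d2],o2-o1,rcond=None)[0]
    a,b=o1+d1*s[0],o2+d2*s[1]; return (a+b)/2,np.linalg.norm(a-b)
def proj(c,X):
    f=c["frame"].shape[0]/2/np.tan(np.radians(c["fovy"])/2); p=np.array(c["R"])@X+np.array(c["t"])
    return np.array([c["cx"]+f*p[0]/p[2],c["cy"]+f*p[1]/p[2]])
E
python3 - <<'E'
from h import *
import pickle
np.set_printoptions(precision=4,suppress=True)
d=pickle.load(open("d0.pkl","rb"));T=d["top"];S=d["scene"]
L=[(187.5,152),(195,151),(191,196),(198.5,195)];Rr=[(310.5,152.5),(318,150.5),(314,177),(322,175)]
l=np.array([onz(T,*p,.186) for p in L]);r=np.array([onz(T,*p,.186) for p in Rr])
print(l,r);cl,cr=l.mean(0),r.mean(0);print("span",np.linalg.norm(cl-cr),"depth",np.linalg.norm(l[0]-l[2]),np.linalg.norm(r[0]-r[2]))
y=(cl-cr)[:2];y/=np.linalg.norm(y);x=np.array([y[1],-y[0]]);print("yaw",np.arctan2(x[1],x[0]),"mid",(cl+cr)/2)
# scene check of posts
for n,p in [("scn post -y? outer",(363,193)),("",(353,194)),("",(366,213))]: print(onz(S,*p,.186))
for p in [(223,215),(231,214),(225.5,235),(235,234)]: print(onz(S,*p,.186))
print("tab", tri(T,(254.5,251.5),S,(290.5,169.5)),tri(T,(276,249),S,(271,171)))
print("tab z.15",onz(T,254.5,251.5,.152),onz(T,276,249,.152))
print("knob",tri(T,(249.5,152.5),S,(303,211)),tri(T,(250,156),S,(300,203)),tri(T,(250,160),S,(296,196)))
# mat
m=cv2.inRange(T["frame"],(0,0,0),(30,30,30));m[:, :350]=0;m[:, 450:]=0;m[:185]=0;m[275:]=0
c=max(cv2.findContours(m,0,2)[0],key=cv2.contourArea);rect=cv2.minAreaRect(c);print(rect)
b=np.array([onz(T,*p,.004) for p in cv2.boxPoints(rect)]);print(b,b.mean(0),np.linalg.norm(b[0]-b[1]),np.linalg.norm(b[1]-b[2]))
print("bottle top",onz(T,398,142,.19))
E
```

```text
[[0.6775 0.1724 0.186 ]
 [0.68   0.1558 0.186 ]
 [0.5785 0.1619 0.186 ]
 [0.5809 0.1455 0.186 ]] [[ 0.6798 -0.103   0.186 ]
 [ 0.6846 -0.12    0.186 ]
 [ 0.624  -0.1106  0.186 ]
 [ 0.6287 -0.1286  0.186 ]]
span 0.27560309599744065 depth 0.09951516525297754 0.056381547065721835
yaw 0.09107550579432667 mid [0.6418 0.0217 0.186 ]
[0.5814 0.1723 0.186 ]
[0.5837 0.1501 0.186 ]
[0.6387 0.1681 0.186 ]
[ 0.6342 -0.1258  0.186 ]
[ 0.632  -0.1097  0.186 ]
[ 0.6862 -0.1182  0.186 ]
[ 0.6843 -0.0998  0.186 ]
tab (array([0.4578, 0.0226, 0.1452]), np.float64(0.0027042841898723092)) (array([ 0.4638, -0.0256,  0.1472]), np.float64(0.004140935241627773))
tab z.15 [0.4577 0.0212 0.152 ] [ 0.4636 -0.0275  0.152 ]
knob (array([0.6675, 0.033 , 0.2301]), np.float64(5.0994010681362804e-05)) (array([0.6571, 0.0295, 0.2415]), np.float64(0.004143557504108921)) (array([0.6464, 0.0257, 0.2499]), np.float64(0.01110852263817182))
((400.3179626464844, 228.8197479248047), (65.6201171875, 69.71923828125), 7.85331392288208)
[[ 0.4407 -0.2618  0.004 ]
 [ 0.6241 -0.2909  0.004 ]
 [ 0.6015 -0.4661  0.004 ]
 [ 0.4181 -0.4335  0.004 ]] [ 0.5211 -0.3631  0.004 ] 0.18570122333545702 0.17658450977455975
bottle top [ 0.7056 -0.3014  0.19  ]
```

```bash
python3 - <<'E'
from h import *
import pickle
np.set_printoptions(precision=4,suppress=True)
d=pickle.load(open("d0.pkl","rb"));T=d["top"];S=d["scene"]
L=[(187.6,172),(195.3,170.6),(191.3,196.6),(199,195)];Rr=[(310.5,153.5),(318,150.5),(314.5,177),(322,175)]
l=np.array([onz(T,*p,.186) for p in L]);r=np.array([onz(T,*p,.186) for p in Rr])
cl,cr=l.mean(0),r.mean(0);print(cl,cr,"span",np.linalg.norm(cl-cr),"depth",np.linalg.norm(l[0]-l[2]),np.linalg.norm(r[0]-r[2]))
sl=np.array([onz(S,*p,.186) for p in [(363,193),(353,194),(366,213),(376,212)]]);sr=np.array([onz(S,*p,.186) for p in [(223,215),(231,214),(225.5,235),(235,234)]])
print(sl.mean(0),sr.mean(0))
cl=(cl+sl.mean(0))/2;cr=(cr+sr.mean(0))/2
y=(cl-cr)[:2];y/=np.linalg.norm(y);x=np.array([y[1],-y[0]]);yaw=np.arctan2(x[1],x[0]);mid=(cl+cr)/2;print("yaw",np.degrees(yaw),"mid",mid)
e=[np.array([.4578,.0226]),np.array([.4638,-.0256])];em=(e[0]+e[1])/2;print("tab yaw",np.degrees(np.arctan2(-(e[0]-e[1])[0],(e[0]-e[1])[1])))
tab=em+x*.0122;nib=tab+x*.143;print("tab",tab,"nib",nib,"nib in rack",(nib-mid[:2])@x,(nib-mid[:2])@y)
for yy in (0,.004,.008):
  k=mid[:2]+x*((nib-mid[:2])@x+.038)+y*yy
  for z in (.22,.23,.24):
    print(yy,z,k,[ (np.round(proj(T,np.r_[k+x*a+y*b,z]),1).tolist(),np.round(proj(S,np.r_[k+x*a+y*b,z]),1).tolist()) for a,b in ((.021,0),(-.021,0))])
# carriage: dark mask
for n,C,bx in(("T",T,(235,270,145,180)),("S",S,(285,312,190,235))):
  m=C["frame"].max(2)<45;v,u=np.nonzero(m);k=(u>bx[0])&(u<bx[1])&(v>bx[2])&(v<bx[3])
  for vv in range(bx[2],bx[3],2):
    q=u[k&(v==vv)]
    if len(q):print(n,vv,q.min(),q.max(),end="; ")
E
```

```text
[0.6065 0.1576 0.186 ] [ 0.6537 -0.1158  0.186 ] span 0.2775234509018387 depth 0.05582984591276893 0.05426357214972813
[0.6101 0.17   0.186 ] [ 0.6592 -0.1134  0.186 ]
yaw 9.814553266333943 mid [0.6324 0.0246 0.186 ]
tab yaw 7.095753951286175
tab [0.4728 0.0006] nib [0.6137 0.025 ] nib in rack -0.018297570367183217 0.0035218670564485283
0 0.22 [0.6518 0.028 ] [([250.3, 151.4], [302.2, 216.4]), ([253.4, 170.3], [297.0, 200.8])]
0 0.23 [0.6518 0.028 ] [([250.2, 150.3], [302.5, 213.0]), ([253.4, 169.3], [297.2, 197.3])]
0 0.24 [0.6518 0.028 ] [([250.1, 149.1], [302.7, 209.5]), ([253.3, 168.4], [297.4, 193.8])]
0.004 0.22 [0.6511 0.0319] [([248.5, 151.7], [304.2, 216.1]), ([251.6, 170.5], [298.9, 200.5])]
0.004 0.23 [0.6511 0.0319] [([248.4, 150.5], [304.5, 212.7]), ([251.5, 169.6], [299.2, 197.0])]
0.004 0.24 [0.6511 0.0319] [([248.2, 149.4], [304.8, 209.2]), ([251.4, 168.7], [299.4, 193.5])]
0.008 0.22 [0.6504 0.0358] [([246.7, 151.9], [306.2, 215.8]), ([249.8, 170.8], [300.9, 200.2])]
0.008 0.23 [0.6504 0.0358] [([246.5, 150.8], [306.5, 212.4]), ([249.7, 169.9], [301.1, 196.7])]
0.008 0.24 [0.6504 0.0358] [([246.4, 149.7], [306.8, 208.9]), ([249.5, 169.0], [301.4, 193.2])]
T 153 248 251; T 155 248 252; T 157 248 257; T 159 246 258; T 161 245 259; T 163 245 259; T 165 246 260; T 167 246 260; T 169 246 261; T 171 246 262; T 173 245 252; T 175 236 247; S 192 286 301; S 194 286 302; S 196 287 307; S 198 286 308; S 200 290 308; S 202 289 309; S 204 288 310; S 206 292 311; S 208 295 306; S 210 294 311; S 212 290 311; S 214 289 306; S 216 288 307; S 218 286 308; S 220 291 309; S 222 291 308; S 224 292 309; S 226 292 309; S 228 292 309; S 230 292 308; S 232 292 300;
```

{"fn": "apply_moves", "kwargs": {"rows": [{"slide":[0,0,-50],"yaw":8,"claw":70},{"slide":[45,-24,-80],"yaw":16,"claw":70},{"slide":[90,-48,-80],"yaw":16,"claw":70},{"slide":[135,-72,-80],"yaw":16,"claw":70},{"slide":[180,-96,-80],"yaw":16,"claw":70}]}}

```text
time: 0.65
position: [0.3645, -0.3605, 0.3115]
ee_rot: [0.0, 0.996, 0.085, 0.0]
force: [1.4, -0.1, -0.3]
gripper_width: 0.0595
```

{"fn": "apply_moves", "kwargs": {"rows": [{"slide":[34,-33,0],"yaw":0,"claw":70},{"slide":[68,-66,0],"yaw":0,"claw":70},{"slide":[102,-99,0],"yaw":0,"claw":70},{"slide":[136,-132,0],"yaw":0,"claw":70},{"slide":[170,-165,0],"yaw":0,"claw":70}]}}

```text
time: 1.15
position: [0.5041, -0.1687, 0.3111]
ee_rot: [-0.0, 0.996, 0.085, -0.0]
force: [0.7, 0.1, -0.1]
gripper_width: 0.0596
```

{"fn": "apply_moves", "kwargs": {"rows": [{"slide":[34,-33,0],"yaw":0,"claw":70},{"slide":[68,-66,0],"yaw":0,"claw":70},{"slide":[102,-99,0],"yaw":0,"claw":70},{"slide":[136,-132,0],"yaw":0,"claw":70},{"slide":[171,-165,0],"yaw":0,"claw":70}]}}

```text
time: 1.65
position: [0.6445, 0.0229, 0.3109]
ee_rot: [0.0, 0.996, 0.085, -0.0]
force: [0.7, -0.5, -0.6]
gripper_width: 0.0598
```

{"fn": "apply_moves", "kwargs": {"rows": [{"slide":[0,0,0],"yaw":0,"claw":70},{"slide":[0,0,0],"yaw":0,"claw":70}]}}

```text
time: 1.85
position: [0.6438, 0.0219, 0.3102]
ee_rot: [0.0, 0.996, 0.086, -0.001]
force: [-0.9, -1.2, 0.1]
gripper_width: 0.0603
```

```bash
python3 - <<'E'
from bench import *
import cv2,numpy as np,pickle
d={}
for n in ["top","wrist"]: d[n]=read_camera(n)
pickle.dump(d,open("d1.pkl","wb"))
w=d["wrist"];print(read_state()["position"],w["cx"],w["cy"],w["fovy"])
cv2.imwrite("pics/w1.png",w["frame"][:,:,::-1])
# predicted pixel of knob top/ends (equidistant)
f=210/np.tan(np.radians(w["fovy"])/2)
def pw(X):
    p=np.array(w["R"])@X+np.array(w["t"]);r=np.hypot(p[0],p[1]);a=np.arctan2(r,p[2]);return np.round([w["cx"]+f*a*p[0]/r,w["cy"]+f*a*p[1]/r],1)
x=np.array([.9855,.1695,0]);y=np.array([-.1695,.9855,0]);k=np.array([.651,.029,.23])
for a in(-.021,.021):
  for b in (-.007,.007): print(a,b,pw(k+x*a+y*b))
E
```

```text
[0.64344034 0.02024771 0.31113204] 274.69764141228853 210.20657441670903 65.70646984690485
-0.021 -0.007 [276.7 233.8]
-0.021 0.007 [257.5 233.8]
0.021 -0.007 [276.8 176.8]
0.021 0.007 [256.7 176.9]
```

View pics/w1.png

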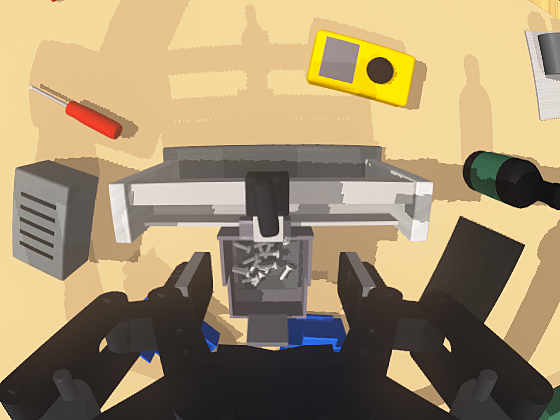

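```bash
python3 - <<'E'
import cv2,numpy as np,pickle
w=pickle.load(open("d1.pkl","rb"))["wrist"]["frame"][155:255,215:325,::-1]
im=cv2.resize(w,None,fx=6,fy=6,interpolation=cv2.INTER_CUBIC).astype(float)
im=np.clip(255*(im/255)**.45,0,255).astype(np.uint8)
for i in range(0,110,10): cv2.putText(im,str(215+i),(i*6,10),0,.35,(0,0,255),1);cv2.line(im,(i*6,12),(i*6,18),(0,0,255))
for i in range(0,100,10): cv2.putText(im,str(155+i),(0,i*6+4),0,.35,(0,0,255),1)
cv2.imwrite("pics/w1c.png",im)
E
```

```text
(no output)
```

View pics/w1c.png

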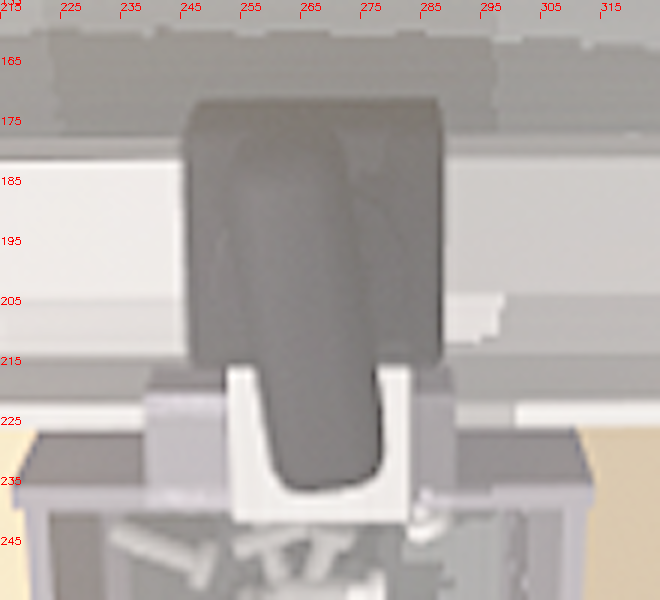

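The crop shows the knob bar top from (263,179) to (269,236), turned about 5° anticlockwise. That is 1–3 px from the prediction, so I'm going down on it.

{"fn": "apply_moves", "kwargs": {"rows": [{"slide":[7,-6,30],"yaw":-5,"claw":70},{"slide":[7,-6,60],"yaw":-5,"claw":70},{"slide":[7,-6,85],"yaw":-5,"claw":70},{"slide":[7,-6,100],"yaw":-5,"claw":70},{"slide":[7,-6,111],"yaw":-5,"claw":70}]}}

```text
time: 2.45
position: [0.6492, 0.0271, 0.1995]
ee_rot: [-0.0, 0.992, 0.128, -0.0]
force: [-0.4, -0.1, 0.6]
gripper_width: 0.0598
```

{"fn": "apply_moves", "kwargs": {"rows": [{"slide":[0,0,0],"yaw":0,"claw":0},{"slide":[0,0,0],"yaw":0,"claw":0},{"slide":[0,0,0],"yaw":0,"claw":0},{"slide":[0,0,0],"yaw":0,"claw":0},{"slide":[0,0,0],"yaw":0,"claw":0}]}}

```text
time: 2.95
position: [0.6504, 0.0286, 0.2023]
ee_rot: [0.0, 0.992, 0.129, 0.001]
force: [-3.2, 2.8, 7.2]
gripper_width: 0.0224
```

{"fn": "apply_moves", "kwargs": {"rows": [{"slide":[0,0,0],"yaw":0,"claw":0},{"slide":[0,0,0],"yaw":0,"claw":0},{"slide":[0,0,0],"yaw":0,"claw":0}]}}

```text
time: 3.25
position: [0.6504, 0.0286, 0.2023]
ee_rot: [0.0, 0.992, 0.129, 0.001]
force: [-2.8, 1.3, 5.7]
gripper_width: 0.0224
```

{"fn": "apply_moves", "kwargs": {"rows": [{"slide":[0,0,0],"yaw":0,"claw":45},{"slide":[0,0,0],"yaw":0,"claw":45},{"slide":[0,0,-8],"yaw":0,"claw":45},{"slide":[0,0,-8],"yaw":0,"claw":0},{"slide":[0,0,-8],"yaw":0,"claw":0}]}}

```text
time: 3.75
position: [0.6508, 0.0298, 0.2118]
ee_rot: [-0.001, 0.992, 0.129, 0.002]
force: [-8.8, 7.2, 8.9]
gripper_width: 0.0127
```

{"fn": "apply_moves", "kwargs": {"rows": [{"slide":[0,0,0],"yaw":0,"claw":0},{"slide":[0,0,0],"yaw":0,"claw":0},{"slide":[0,0,0],"yaw":0,"claw":0}]}}

```text
time: 4.05
position: [0.6508, 0.0299, 0.2119]
ee_rot: [-0.001, 0.992, 0.129, 0.002]
force: [-3.3, 6.4, 11.3]
gripper_width: 0.0128
```

{"fn": "apply_moves", "kwargs": {"rows": [{"slide":[0,0,0],"yaw":-8,"claw":0},{"slide":[0,0,0],"yaw":-16,"claw":0},{"slide":[0,0,0],"yaw":-24,"claw":0},{"slide":[0,0,0],"yaw":-32,"claw":0},{"slide":[0,0,0],"yaw":-40,"claw":0}]}}

```text
time: 4.55
position: [0.6504, 0.0303, 0.2117]
ee_rot: [-0.001, 0.886, 0.463, 0.002]
force: [-5.0, 7.4, 12.3]
gripper_width: 0.0128
```

{"fn": "apply_moves", "kwargs": {"rows": [{"slide":[0,0,0],"yaw":-8,"claw":0},{"slide":[0,0,0],"yaw":-16,"claw":0},{"slide":[0,0,0],"yaw":-24,"claw":0},{"slide":[0,0,0],"yaw":-32,"claw":0},{"slide":[0,0,0],"yaw":-40,"claw":0}]}}

```text
time: 5.05
position: [0.6503, 0.0281, 0.2117]
ee_rot: [0.001, 0.675, 0.738, 0.001]
force: [-5.9, 1.1, 11.5]
gripper_width: 0.0133
```

```bash
python3 - <<'E'
from bench import *
import cv2,numpy as np,pickle
s=read_state();print(s["joint_pos"],s["ft_torque"],s["force"])
w=read_camera("wrist")["frame"];c=read_camera("scene")["frame"]
a=cv2.resize(w[60:360,120:440,::-1],(400,375));b=cv2.resize(c[130:290,210:380,::-1],(398,375))
im=np.hstack([a,b]);cv2.imwrite("pics/k2.png",np.clip(255*(im/255.)**.6,0,255).astype(np.uint8))
E
```

```text
[-1.42003972e-01  3.63900381e-01  1.38988186e+00 -4.92098837e-06
  1.38522066e+00 -2.31023933e-01] [ 0.21624855  1.03742256 -0.07396462] [-5.90635739  1.0525459  11.45994072]
```

View pics/k2.png

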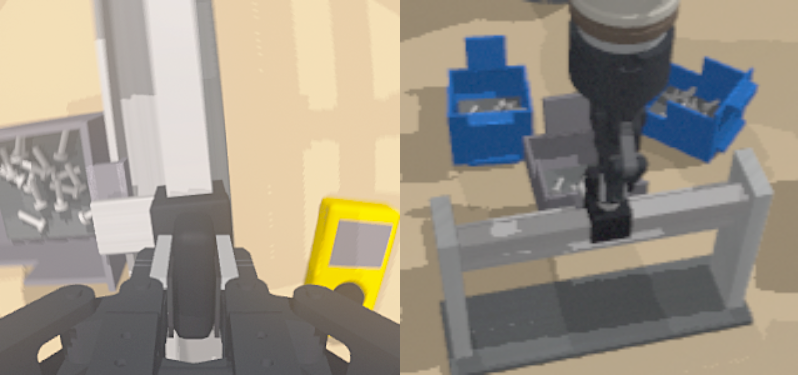

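The left half of the picture shows the knob bar held along the rack, at about 85° (free). Next I slide it left.

{"fn": "apply_moves", "kwargs": {"rows": [{"slide":[17,-1.4,0],"yaw":0,"claw":0},{"slide":[34,-2.8,0],"yaw":0,"claw":0},{"slide":[51,-4.1,0],"yaw":0,"claw":0},{"slide":[68,-5.5,0],"yaw":0,"claw":0},{"slide":[86,-7,0],"yaw":0,"claw":0}]}}

```text
time: 5.65
position: [0.6354, 0.1126, 0.2117]
ee_rot: [0.001, 0.677, 0.736, -0.001]
force: [-8.0, -4.1, 14.0]
gripper_width: 0.0133
```

{"fn": "apply_moves", "kwargs": {"rows": [{"slide":[0,0,0],"yaw":0,"claw":0},{"slide":[0,0,0],"yaw":0,"claw":0}]}}

```text
time: 5.85
position: [0.6351, 0.114, 0.2116]
ee_rot: [0.0, 0.677, 0.736, -0.0]
force: [-8.6, 0.1, 14.0]
gripper_width: 0.0129
```

{"fn": "apply_moves", "kwargs": {"rows": [{"slide":[0,0,0],"yaw":8,"claw":0},{"slide":[0,0,0],"yaw":16,"claw":0},{"slide":[0,0,0],"yaw":24,"claw":0},{"slide":[0,0,0],"yaw":32,"claw":0},{"slide":[0,0,0],"yaw":40,"claw":0}]}}

```text
time: 6.35
position: [0.6357, 0.1134, 0.2117]
ee_rot: [0.0, 0.889, 0.458, 0.001]
force: [-7.7, -0.3, 12.6]
gripper_width: 0.0132
```

{"fn": "apply_moves", "kwargs": {"rows": [{"slide":[0,0,0],"yaw":8,"claw":0},{"slide":[0,0,0],"yaw":16,"claw":0},{"slide":[0,0,0],"yaw":24,"claw":0},{"slide":[0,0,0],"yaw":32,"claw":0},{"slide":[0,0,0],"yaw":40,"claw":0}]}}

```text
time: 6.85
position: [0.636, 0.1129, 0.2119]
ee_rot: [0.001, 0.992, 0.126, 0.001]
force: [-7.0, -2.2, 13.0]
gripper_width: 0.0129
```

{"fn": "apply_moves", "kwargs": {"rows": [{"slide":[0,0,0],"yaw":4,"claw":0},{"slide":[0,0,0],"yaw":4,"claw":0},{"slide":[0,0,0],"yaw":4,"claw":0}]}}

```text
time: 7.15
position: [0.636, 0.1128, 0.2118]
ee_rot: [0.001, 0.996, 0.094, 0.001]
force: [-8.0, -2.3, 13.6]
gripper_width: 0.013
```

{"fn": "apply_moves", "kwargs": {"rows": [{"slide":[0,0,0],"yaw":0,"claw":70},{"slide":[0,0,0],"yaw":0,"claw":70},{"slide":[0,0,0],"yaw":0,"claw":70},{"slide":[0,0,-30],"yaw":0,"claw":70},{"slide":[0,0,-70],"yaw":0,"claw":70}]}}

```text
time: 7.65
position: [0.6338, 0.1133, 0.2753]
ee_rot: [-0.0, 0.996, 0.094, -0.004]
force: [0.4, 0.0, 0.4]
gripper_width: 0.0602
```

{"fn": "apply_moves", "kwargs": {"rows": [{"slide":[-30,20,-30],"yaw":0,"claw":60},{"slide":[-70,35,-30],"yaw":0,"claw":60},{"slide":[-110,50,-30],"yaw":0,"claw":60},{"slide":[-110,50,-30],"yaw":0,"claw":60}]}}

```text
time: 8.05
position: [0.5329, 0.0422, 0.3067]
ee_rot: [-0.0, 0.996, 0.093, -0.002]
force: [0.6, 0.1, -0.0]
gripper_width: 0.0511
```

```bash
python3 - <<'E'
from bench import *
import cv2,numpy as np,pickle
s=read_state();print(s["position"],s["ee_rot"],s["gripper_width"])
d={n:read_camera(n) for n in("top","scene","wrist")};pickle.dump(d,open("d2.pkl","wb"))
w=d["wrist"]["frame"];c=d["scene"]["frame"]
a=cv2.resize(w[:,:,::-1],(533,400));b=cv2.resize(c[150:290,210:380,::-1],(486,400))[:, 220:]
im=np.hstack([a,b]);cv2.imwrite("pics/k3.png",np.clip(255*(im/255.)**.6,0,255).astype(np.uint8))
E
```

```text
[0.53289455 0.04217335 0.30674398] [-2.17154265e-05  9.95685507e-01  9.27658605e-02 -2.20604667e-03] 0.05112598703121751
```

View pics/k3.png

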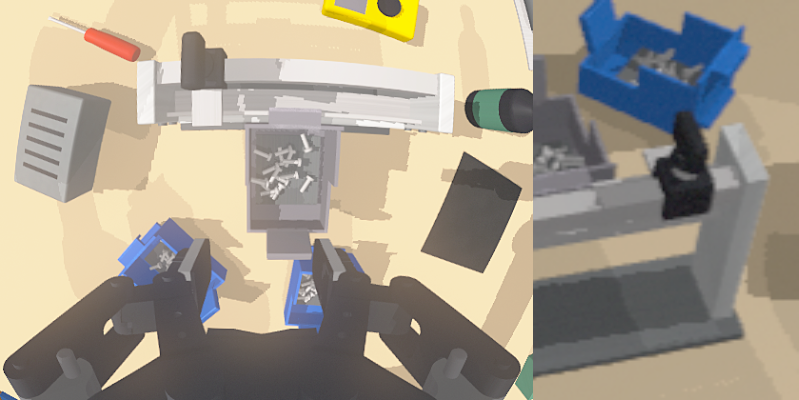

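```bash
python3 - <<'E'
from h import *
import pickle
np.set_printoptions(precision=4,suppress=True)
d=pickle.load(open("d2.pkl","rb"));w=d["wrist"];im=w["frame"]
f=210/np.tan(np.radians(w["fovy"])/2);R=np.array(w["R"]);t=np.array(w["t"])
def onzw(u,v,z):
    dx,dy=u-w["cx"],v-w["cy"];r=np.hypot(dx,dy);a=r/f
    q=R.T@np.array([np.sin(a)*dx/r,np.sin(a)*dy/r,np.cos(a)]);o=-R.T@t;return o+q*(z-o[2])/q[2]
hsv=cv2.cvtColor(im,cv2.COLOR_RGB2HSV);m=((hsv[:,:,1]<60)&(hsv[:,:,2]<170)).astype(np.uint8)
n,lab,st,_=cv2.connectedComponentsWithStats(m[236:290,262:345].copy(),connectivity=4)
sub=m[236:290,262:345]
for v in range(238,285,4): 
    q=np.nonzero(m[v,262:345])[0]+262; print(v,q.min() if len(q) else 0,q.max() if len(q) else 0,len(q))
for z in (.146,.151,.156): print(z,[onzw(u,v,z) for u,v in((281,271),(327,271))])
# lip/bin back
for n_ in("top",):
    T=d[n_];
    hs=cv2.cvtColor(T["frame"],cv2.COLOR_RGB2HSV)
    for u in range(252,280,3): print(u,T["frame"][240:258:1,u].sum(1).tolist())
E
```

```text
238 262 344 81
242 262 343 82
246 280 324 45
250 280 324 45
254 280 344 58
258 280 344 54
262 280 344 52
266 280 344 58
270 280 344 59
274 308 343 14
278 328 344 15
282 328 344 16
0.146 [array([0.4567, 0.0229, 0.146 ]), array([ 0.465 , -0.0246,  0.146 ])]
0.151 [array([0.4591, 0.0235, 0.151 ]), array([ 0.4673, -0.0233,  0.151 ])]
0.156 [array([0.4614, 0.024 , 0.156 ]), array([ 0.4695, -0.022 ,  0.156 ])]
252 [112, 114, 113, 136, 185, 247, 310, 344, 350, 350, 351, 354, 357, 354, 352, 355, 354, 355]
255 [110, 112, 116, 113, 105, 100, 104, 116, 133, 172, 207, 235, 269, 313, 349, 353, 354, 355]
258 [173, 191, 208, 225, 244, 261, 277, 293, 313, 340, 357, 375, 384, 400, 407, 409, 417, 423]
261 [438, 437, 439, 445, 446, 450, 452, 454, 463, 460, 465, 463, 467, 465, 471, 472, 470, 474]
264 [470, 469, 469, 466, 464, 467, 464, 458, 461, 459, 454, 451, 450, 450, 449, 442, 441, 439]
267 [432, 427, 428, 422, 419, 413, 410, 411, 403, 398, 394, 387, 381, 383, 372, 370, 367, 363]
270 [353, 345, 339, 335, 329, 319, 319, 310, 307, 301, 293, 287, 282, 275, 267, 265, 261, 255]
273 [244, 232, 232, 233, 221, 213, 214, 213, 213, 215, 229, 244, 253, 260, 261, 269, 272, 279]
276 [175, 180, 205, 249, 278, 281, 263, 251, 255, 271, 290, 307, 309, 304, 308, 306, 307, 308]
279 [189, 187, 209, 260, 300, 306, 305, 305, 307, 308, 308, 309, 303, 306, 308, 302, 307, 305]
```

{"fn": "apply_moves", "kwargs": {"rows": [{"slide":[-14,6,0],"yaw":-8,"claw":60},{"slide":[-27,11,0],"yaw":-16,"claw":60},{"slide":[-40,17,0],"yaw":-24,"claw":60},{"slide":[-54,23,0],"yaw":-32,"claw":60},{"slide":[-67,28,0],"yaw":-40,"claw":60}]}}

```text
time: 8.7
position: [0.477, 0.0036, 0.3084]
ee_rot: [0.0, 0.902, 0.432, 0.0]
force: [-0.3, -0.5, -0.1]
gripper_width: 0.0513
```

{"fn": "apply_moves", "kwargs": {"rows": [{"slide":[0,0,0],"yaw":-8,"claw":60},{"slide":[0,0,20],"yaw":-16,"claw":60},{"slide":[0,0,40],"yaw":-24,"claw":60},{"slide":[0,0,60],"yaw":-32,"claw":50},{"slide":[0,0,80],"yaw":-40,"claw":50}]}}

```text
time: 9.2
position: [0.4775, 0.0039, 0.2277]
ee_rot: [0.0, 0.7, 0.714, 0.0]
force: [0.5, -0.3, -0.0]
gripper_width: 0.0427
```

{"fn": "apply_moves", "kwargs": {"rows": [{"slide":[0,0,10],"yaw":-8,"claw":45},{"slide":[0,0,20],"yaw":-9,"claw":45},{"slide":[0,0,20],"yaw":-9,"claw":45}]}}

```text
time: 9.5
position: [0.4762, 0.004, 0.2069]
ee_rot: [-0.001, 0.645, 0.764, -0.001]
force: [0.1, 0.2, -0.4]
gripper_width: 0.0383
```

{"fn": "apply_moves", "kwargs": {"rows": [{"slide":[-2,-5,30],"yaw":0,"claw":45},{"slide":[-2,-5,50],"yaw":0,"claw":45},{"slide":[-2,-5,70],"yaw":0,"claw":45},{"slide":[-2,-5,82],"yaw":0,"claw":45},{"slide":[-2,-5,89],"yaw":0,"claw":45}]}}

```text
time: 10.0
position: [0.4719, 0.0008, 0.1189]
ee_rot: [-0.0, 0.645, 0.764, -0.0]
force: [-0.1, -0.6, 0.1]
gripper_width: 0.0383
```

```bash
python3 - <<'E'
from bench import *
import cv2,numpy as np,pickle
s=read_state();print(s["position"],s["force"],s["gripper_width"])
w=read_camera("wrist")["frame"];c=read_camera("scene")["frame"]
a=cv2.resize(w[120:420,80:480,::-1],(533,400));b=cv2.resize(c[110:250,230:323,::-1],(266,400))
im=np.hstack([a,b]);cv2.imwrite("pics/t1.png",np.clip(255*(im/255.)**.6,0,255).astype(np.uint8))
E
```

```text
[0.47192697 0.0008318  0.11887221] [-0.09003421 -0.58939544  0.09967319] 0.03831175811416625
```

View pics/t1.png

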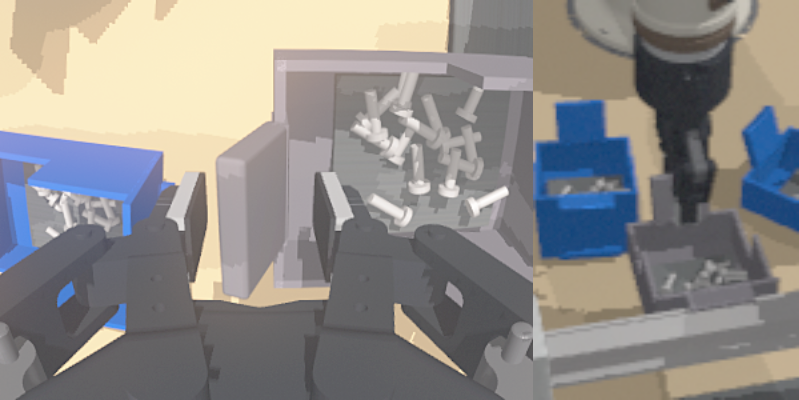

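{"fn": "apply_moves", "kwargs": {"rows": [{"slide":[0,0,0],"yaw":0,"claw":0},{"slide":[0,0,0],"yaw":0,"claw":0},{"slide":[0,0,0],"yaw":0,"claw":0},{"slide":[0,0,0],"yaw":0,"claw":0},{"slide":[0,0,0],"yaw":0,"claw":0}]}}

```text
time: 10.6
position: [0.4687, 0.0001, 0.1202]
ee_rot: [-0.003, 0.644, 0.765, -0.003]
force: [-18.6, -3.4, 12.9]
gripper_width: 0.018
```

{"fn": "apply_moves", "kwargs": {"rows": [{"slide":[0,-3,-6],"yaw":0,"claw":0},{"slide":[0,-4,-12],"yaw":0,"claw":0},{"slide":[0,-4,-18],"yaw":0,"claw":0},{"slide":[0,-4,-24],"yaw":0,"claw":0},{"slide":[0,-4,-30],"yaw":0,"claw":0}]}}

```text
time: 11.1
position: [0.4698, -0.0002, 0.1521]
ee_rot: [0.002, 0.644, 0.765, 0.001]
force: [0.1, 0.8, 3.8]
gripper_width: 0.0117
```

{"fn": "apply_moves", "kwargs": {"rows": [{"slide":[0,0,-5],"yaw":0,"claw":0},{"slide":[0,0,-10],"yaw":0,"claw":0},{"slide":[0,0,-14],"yaw":0,"claw":0},{"slide":[0,0,-14],"yaw":0,"claw":0}]}}

```text
time: 11.5
position: [0.4728, 0.0002, 0.1667]
ee_rot: [0.005, 0.644, 0.765, 0.004]
force: [11.8, 3.9, -0.1]
gripper_width: 0.0092
```

```bash
python3 - <<'E'
from bench import *
import cv2,numpy as np,pickle
s=read_state();print(s["position"],s["force"],s["ft_torque"],s["gripper_width"])
d={n:read_camera(n) for n in("top","scene","wrist")};pickle.dump(d,open("d3.pkl","wb"))
w=d["wrist"]["frame"];c=d["scene"]["frame"]
a=cv2.resize(w[120:420,80:480,::-1],(400,300));b=cv2.resize(c[110:260,210:360,::-1],(400,400))
im=np.hstack([np.vstack([a,np.zeros((100,400,3),np.uint8)]),b]);cv2.imwrite("pics/t2.png",np.clip(255*(im/255.)**.6,0,255).astype(np.uint8))
E
```

```text
[4.72756529e-01 2.15683915e-04 1.66726638e-01] [11.75146148  3.91433987 -0.12248036] [ 0.75355591 -2.55031217  0.24360274] 0.009197727747130409
```

View pics/t2.png

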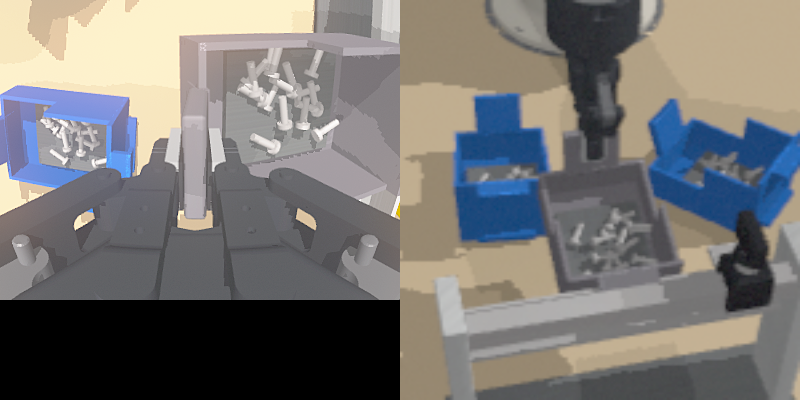

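{"fn": "apply_moves", "kwargs": {"rows": [{"slide":[0,3,0],"yaw":0,"claw":0},{"slide":[0,3,0],"yaw":0,"claw":0},{"slide":[0,3,0],"yaw":0,"claw":0}]}}

```text
time: 11.95
position: [0.4728, 0.0004, 0.1654]
ee_rot: [0.002, 0.644, 0.765, 0.002]
force: [1.7, 0.8, 5.8]
gripper_width: 0.0096
```

{"fn": "apply_moves", "kwargs": {"rows": [{"slide":[0,0,-5],"yaw":0,"claw":0},{"slide":[0,0,-12],"yaw":0,"claw":0},{"slide":[0,0,-20],"yaw":0,"claw":0}]}}

```text
time: 12.25
position: [0.4778, 0.0018, 0.1827]
ee_rot: [0.006, 0.645, 0.764, 0.008]
force: [57.0, 9.2, -44.8]
gripper_width: 0.0087
```

{"fn": "apply_moves", "kwargs": {"rows": [{"slide":[0,0,10],"yaw":0,"claw":0},{"slide":[0,0,18],"yaw":0,"claw":0},{"slide":[0,0,18],"yaw":0,"claw":0}]}}

```text
time: 12.55
position: [0.4735, 0.0001, 0.1677]
ee_rot: [0.003, 0.644, 0.765, 0.002]
force: [-1.7, 0.3, 12.8]
gripper_width: 0.0087
```

```bash
python3 - <<'E'
from bench import *
import cv2,numpy as np,pickle
s=read_state();print(s["position"],s["force"],s["ft_torque"],s["gripper_width"])
d={n:read_camera(n) for n in("top","scene","wrist")};pickle.dump(d,open("d4.pkl","wb"))
w=d["wrist"]["frame"];c=d["scene"]["frame"];t=d["top"]["frame"]
b=cv2.resize(c[160:270,240:350,::-1],(400,400),interpolation=cv2.INTER_CUBIC)
a=cv2.resize(t[150:260,225:335,::-1],(400,400),interpolation=cv2.INTER_CUBIC)
im=np.hstack([a,b]);cv2.imwrite("pics/t3.png",np.clip(255*(im/255.)**.6,0,255).astype(np.uint8))
E
```

```text
[4.73464667e-01 1.33899566e-04 1.67688103e-01] [-1.69738956  0.27362396 12.77895324] [ 0.37138582 -1.78802433  0.09303491] 0.008698183061473054
```

View pics/t3.png

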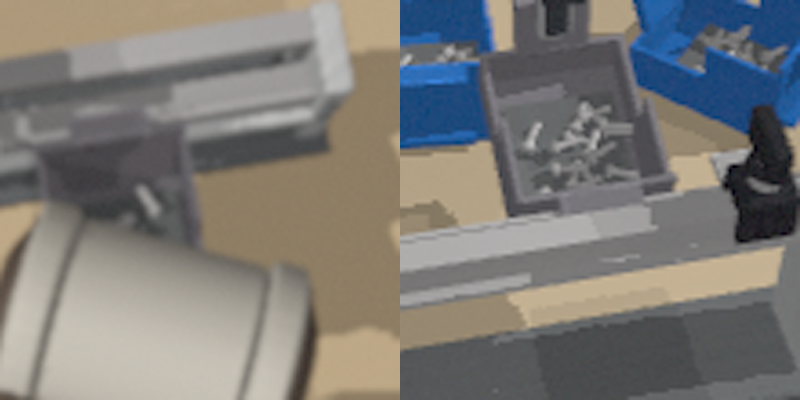

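The right half (scene) shows the bin tilted with its lip still over the ledge, and the keeper arm well clear at (725,165). The load (+x and down) fits the nib's sloped inner face catching the back of the strip. I'll move the bin toward the rack to take up the play before lifting.

{"fn": "apply_moves", "kwargs": {"rows": [{"slide":[0,2,-1],"yaw":0,"claw":0},{"slide":[0,4,-2],"yaw":0,"claw":0},{"slide":[0,6,-2],"yaw":0,"claw":0},{"slide":[0,6,-2],"yaw":0,"claw":0}]}}

```text
time: 13.1
position: [0.4786, 0.001, 0.17]
ee_rot: [0.002, 0.644, 0.765, 0.001]
force: [-2.9, 0.2, 11.1]
gripper_width: 0.009
```

{"fn": "apply_moves", "kwargs": {"rows": [{"slide":[0,0,-2],"yaw":0,"claw":0},{"slide":[0,0,-4],"yaw":0,"claw":0},{"slide":[0,0,-5],"yaw":0,"claw":0}]}}

```text
time: 13.4
position: [0.4786, 0.0013, 0.1739]
ee_rot: [0.002, 0.644, 0.765, 0.001]
force: [6.1, 0.2, 1.2]
gripper_width: 0.009
```

{"fn": "apply_moves", "kwargs": {"rows": [{"slide":[0,2,-1],"yaw":0,"claw":0},{"slide":[0,2,-3],"yaw":0,"claw":0},{"slide":[0,2,-5],"yaw":0,"claw":0}]}}

```text
time: 13.7
position: [0.4779, 0.002, 0.1767]
ee_rot: [-0.001, 0.644, 0.765, -0.001]
force: [0.9, -0.4, -2.1]
gripper_width: 0.0088
```

{"fn": "apply_moves", "kwargs": {"rows": [{"slide":[0,0,-2],"yaw":0,"claw":0},{"slide":[0,0,-4],"yaw":0,"claw":0},{"slide":[0,0,-6],"yaw":0,"claw":0}]}}

```text
time: 14.0
position: [0.4774, 0.0022, 0.1823]
ee_rot: [-0.001, 0.644, 0.765, -0.001]
force: [0.5, 0.5, -3.7]
gripper_width: 0.0091
```

{"fn": "apply_moves", "kwargs": {"rows": [{"slide":[0,0,-5],"yaw":0,"claw":0},{"slide":[0,0,-12],"yaw":0,"claw":0},{"slide":[0,0,-22],"yaw":0,"claw":0},{"slide":[0,0,-34],"yaw":0,"claw":0},{"slide":[0,0,-46],"yaw":0,"claw":0}]}}

```text
time: 14.5
position: [0.4788, 0.0019, 0.2307]
ee_rot: [0.0, 0.644, 0.765, 0.0]
force: [0.2, -0.2, -3.7]
gripper_width: 0.0089
```

{"fn": "apply_moves", "kwargs": {"rows": [{"slide":[0,0,-14],"yaw":0,"claw":0},{"slide":[0,0,-28],"yaw":0,"claw":0},{"slide":[0,0,-40],"yaw":0,"claw":0},{"slide":[0,0,-40],"yaw":0,"claw":0},{"slide":[0,0,-40],"yaw":0,"claw":0}]}}

```text
time: 15.0
position: [0.4786, 0.002, 0.2693]
ee_rot: [0.0, 0.644, 0.765, 0.0]
force: [-0.6, -0.1, -3.5]
gripper_width: 0.0088
```

```bash
python3 - <<'E'
from bench import *
import cv2,numpy as np,pickle
s=read_state();print(s["position"],s["joint_pos"],s["force"],s["ft_torque"],s["gripper_width"])
d={n:read_camera(n) for n in("top","scene","wrist")};pickle.dump(d,open("d5.pkl","wb"))
w=d["wrist"]["frame"];c=d["scene"]["frame"]
a=cv2.resize(w[60:420,80:480,::-1],(400,360));b=cv2.resize(c[90:250,190:350,::-1],(400,400))
im=np.hstack([np.vstack([a,np.zeros((40,400,3),np.uint8)]),b]);cv2.imwrite("pics/t5.png",np.clip(255*(im/255.)**.6,0,255).astype(np.uint8))
E
```

```text
[0.47862159 0.00195729 0.26934873] [-2.49125711e-01 -1.22299277e-01  1.80637323e+00  1.39955688e-05
  1.45736633e+00 -4.19716062e-01] [-0.62962294 -0.08305831 -3.47612592] [0.00692828 0.19788735 0.00548198] 0.008796447084406415
```

{"fn": "apply_moves", "kwargs": {"rows": [{"slide":[-12,-2,0],"yaw":0,"claw":0},{"slide":[-36,-6,0],"yaw":0,"claw":0},{"slide":[-68,-12,0],"yaw":0,"claw":0},{"slide":[-106,-18,0],"yaw":0,"claw":0},{"slide":[-146,-25,0],"yaw":0,"claw":0}]}}

```text
time: 15.65
position: [0.4783, -0.148, 0.2689]
ee_rot: [-0.0, 0.644, 0.765, -0.0]
force: [0.9, -0.4, -3.3]
gripper_width: 0.0088
```

{"fn": "apply_moves", "kwargs": {"rows": [{"slide":[-40,-7,0],"yaw":0,"claw":0},{"slide":[-80,-14,0],"yaw":0,"claw":0},{"slide":[-120,-21,0],"yaw":0,"claw":0},{"slide":[-155,-27,0],"yaw":0,"claw":0},{"slide":[-185,-32,0],"yaw":0,"claw":0}]}}

```text
time: 16.15
position: [0.4775, -0.3368, 0.2686]
ee_rot: [-0.0, 0.645, 0.764, -0.0]
force: [0.2, 0.4, -3.2]
gripper_width: 0.009
```

{"fn": "apply_moves", "kwargs": {"rows": [{"slide":[-18,-4,0],"yaw":0,"claw":0},{"slide":[-30,-6,0],"yaw":0,"claw":0},{"slide":[-36,-7,0],"yaw":0,"claw":0},{"slide":[-36,-7,10],"yaw":0,"claw":0},{"slide":[-36,-7,30],"yaw":0,"claw":0}]}}

```text
time: 16.65
position: [0.4789, -0.3704, 0.2404]
ee_rot: [0.002, 0.644, 0.765, -0.0]
force: [-0.4, -0.4, -2.9]
gripper_width: 0.009
```

```bash
python3 - <<'E'
from bench import *
import cv2,numpy as np,pickle
s=read_state();print(s["position"],s["ee_rot"],s["force"],s["gripper_width"])
d={n:read_camera(n) for n in("top","scene","wrist")};pickle.dump(d,open("d6.pkl","wb"))
w=d["wrist"]["frame"];c=d["scene"]["frame"];t=d["top"]["frame"]
a=cv2.resize(w[:,:,::-1],(400,300));b=cv2.resize(c[100:300,40:240,::-1],(400,400))
e=cv2.resize(t[120:300,300:540,::-1],(400,300))
im=np.hstack([np.vstack([a,e]),np.vstack([b,np.zeros((200,400,3),np.uint8)])]);cv2.imwrite("pics/m1.png",np.clip(255*(im/255.)**.6,0,255).astype(np.uint8))
E
```

```text
[ 0.47888813 -0.37035977  0.24043007] [ 1.78494418e-03  6.43863055e-01  7.65138664e-01 -7.34269371e-05] [-0.43801251 -0.35823744 -2.8526492 ] 0.008991631304096017
```

View pics/m1.png

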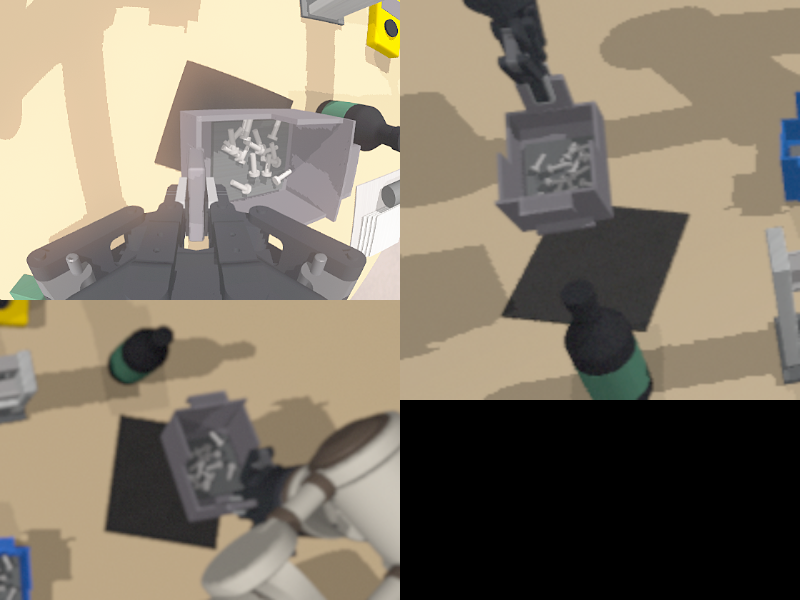

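The bin hangs level side to side and tilted about 20°, and its footprint will come down on the mat. Next I lower it and feel for contact.

{"fn": "apply_moves", "kwargs": {"rows": [{"slide":[0,0,25],"yaw":0,"claw":0},{"slide":[0,0,55],"yaw":0,"claw":0},{"slide":[0,0,85],"yaw":0,"claw":0},{"slide":[0,0,105],"yaw":0,"claw":0},{"slide":[0,0,115],"yaw":0,"claw":0}]}}

```text
time: 17.3
position: [0.4774, -0.3692, 0.1227]
ee_rot: [-0.001, 0.644, 0.765, 0.0]
force: [0.1, 0.4, -3.4]
gripper_width: 0.0085
```

{"fn": "apply_moves", "kwargs": {"rows": [{"slide":[0,0,4],"yaw":0,"claw":0},{"slide":[0,0,8],"yaw":0,"claw":0},{"slide":[0,0,11],"yaw":0,"claw":0},{"slide":[0,0,14],"yaw":0,"claw":0}]}}

```text
time: 17.7
position: [0.4784, -0.3712, 0.1113]
ee_rot: [0.001, 0.644, 0.765, -0.0]
force: [0.0, 0.6, -4.0]
gripper_width: 0.0089
```

{"fn": "apply_moves", "kwargs": {"rows": [{"slide":[0,0,3],"yaw":0,"claw":0},{"slide":[0,0,6],"yaw":0,"claw":0},{"slide":[0,0,8],"yaw":0,"claw":0}]}}

```text
time: 18.0
position: [0.4778, -0.3705, 0.102]
ee_rot: [-0.0, 0.644, 0.765, 0.0]
force: [-0.4, 0.2, -3.6]
gripper_width: 0.0087
```

{"fn": "apply_moves", "kwargs": {"rows": [{"slide":[0,0,2],"yaw":0,"claw":0},{"slide":[0,0,4],"yaw":0,"claw":0}]}}

```text
time: 18.2
position: [0.4779, -0.3707, 0.0982]
ee_rot: [0.0, 0.644, 0.765, -0.0]
force: [-0.9, -0.1, -3.5]
gripper_width: 0.0088
```

{"fn": "apply_moves", "kwargs": {"rows": [{"slide":[0,0,2],"yaw":0,"claw":0},{"slide":[0,0,4],"yaw":0,"claw":0}]}}

```text
time: 18.4
position: [0.477, -0.3715, 0.0964]
ee_rot: [-0.0, 0.644, 0.765, -0.001]
force: [-14.5, 4.0, 18.0]
gripper_width: 0.0086
```

{"fn": "apply_moves", "kwargs": {"rows": [{"slide":[0,-4,3],"yaw":0,"claw":11},{"slide":[0,-8,8],"yaw":0,"claw":13},{"slide":[0,-8,8],"yaw":0,"claw":13},{"slide":[0,-8,8],"yaw":0,"claw":13}]}}

```text
time: 18.8
position: [0.4701, -0.3733, 0.0877]
ee_rot: [0.001, 0.644, 0.765, -0.001]
force: [-5.1, -0.2, 5.9]
gripper_width: 0.0114
```

{"fn": "apply_moves", "kwargs": {"rows": [{"slide":[0,-4,5],"yaw":0,"claw":15},{"slide":[0,-8,10],"yaw":0,"claw":16},{"slide":[0,-8,10],"yaw":0,"claw":16},{"slide":[0,-8,10],"yaw":0,"claw":16}]}}

```text
time: 19.2
position: [0.4622, -0.3735, 0.0764]
ee_rot: [0.0, 0.644, 0.765, 0.0]
force: [-1.3, 0.1, 2.2]
gripper_width: 0.0136
```

{"fn": "apply_moves", "kwargs": {"rows": [{"slide":[0,-3,5],"yaw":0,"claw":17},{"slide":[0,-6,10],"yaw":0,"claw":18},{"slide":[0,-6,10],"yaw":0,"claw":18},{"slide":[0,-6,10],"yaw":0,"claw":18}]}}

```text
time: 19.6
position: [0.4563, -0.3745, 0.0665]
ee_rot: [0.0, 0.644, 0.765, 0.0]
force: [-3.4, -0.3, 5.3]
gripper_width: 0.0156
```

{"fn": "apply_moves", "kwargs": {"rows": [{"slide":[0,-3,4],"yaw":0,"claw":20},{"slide":[0,-5,8],"yaw":0,"claw":21},{"slide":[0,-5,8],"yaw":0,"claw":21},{"slide":[0,-5,8],"yaw":0,"claw":21}]}}

```text
time: 20.0
position: [0.4509, -0.3746, 0.0577]
ee_rot: [-0.001, 0.644, 0.765, 0.0]
force: [-1.4, -0.4, -0.9]
gripper_width: 0.0179
```

{"fn": "apply_moves", "kwargs": {"rows": [{"slide":[0,0,0],"yaw":0,"claw":24},{"slide":[0,0,0],"yaw":0,"claw":26},{"slide":[0,0,0],"yaw":0,"claw":28},{"slide":[0,0,0],"yaw":0,"claw":32},{"slide":[0,0,0],"yaw":0,"claw":36}]}}

```text
time: 20.5
position: [0.4515, -0.3753, 0.0585]
ee_rot: [0.0, 0.644, 0.765, 0.0]
force: [-0.2, -0.4, 0.2]
gripper_width: 0.0308
```

{"fn": "apply_moves", "kwargs": {"rows": [{"slide":[0,0,0],"yaw":0,"claw":50},{"slide":[0,0,-5],"yaw":0,"claw":50},{"slide":[0,0,-20],"yaw":0,"claw":50},{"slide":[0,0,-50],"yaw":0,"claw":50},{"slide":[0,0,-90],"yaw":0,"claw":50}]}}

```text
time: 21.0
position: [0.4504, -0.3742, 0.1487]
ee_rot: [-0.002, 0.644, 0.765, 0.0]
force: [0.7, -0.8, -0.3]
gripper_width: 0.0426
```

{"fn": "apply_moves", "kwargs": {"rows": [{"slide":[0,-40,-40],"yaw":0,"claw":50},{"slide":[0,-80,-80],"yaw":0,"claw":50},{"slide":[0,-120,-100],"yaw":0,"claw":50},{"slide":[0,-120,-100],"yaw":0,"claw":50},{"slide":[0,-120,-100],"yaw":0,"claw":50}]}}

```text
time: 21.5
position: [0.3326, -0.3965, 0.2506]
ee_rot: [0.002, 0.645, 0.764, -0.001]
force: [1.1, 0.1, 0.4]
gripper_width: 0.0424
```

```bash
python3 - <<'E'
from bench import *
from h import *
import pickle
np.set_printoptions(precision=4,suppress=True)
s=read_state();print(s["position"],s["force"],s["gripper_width"])
d={n:read_camera(n) for n in("top","scene","wrist")};pickle.dump(d,open("d7.pkl","wb"))
T,S=d["top"],d["scene"]
# bin rim as non-black, non-tan, low-saturation blob around mat in top
f=T["frame"];m=cv2.inRange(f,(0,0,0),(30,30,30));
cv2.imwrite("pics/f1.png",f[:,:,::-1])
p=lambda C,X:np.round(proj(C,np.array(X)),1)
F=np.array([.521,-.363,.004]);u=np.array([.985,.17,0]);v=np.array([-.17,.985,0]);z=np.array([0,0,1])
print("pred top: tabtop",p(T,F-.071*u-.0122*u+z*(.054+.019)),"floor",p(T,F),"front rim L/R",[p(T,F-.0635*u+b*v+.038*z) for b in(.048,-.048)],"back rim",[p(T,F+.0635*u+b*v+.08*z) for b in(.048,-.048)])
h=cv2.cvtColor(f,cv2.COLOR_RGB2HSV);h0=cv2.cvtColor(pickle.load(open("d0.pkl","rb"))["top"]["frame"],cv2.COLOR_RGB2HSV)
# grey pixels
g=((h[:,:,1]<90)&(h[:,:,2]>45)).astype(np.uint8);g[:,:335]=0;g[:175]=0;g[280:]=0;g[:,460:]=0
c=max(cv2.findContours(g,0,2)[0],key=cv2.contourArea);print("grey rect",cv2.minAreaRect(c),cv2.boundingRect(c))
o=cv2.cvtColor(f,cv2.COLOR_RGB2BGR)[170:290,330:470];s1=cv2.resize(o,None,fx=5,fy=5);cv2.imwrite("pics/f2.png",s1)
# bystanders: top image difference of colour blobs before/after
a=pickle.load(open("d0.pkl","rb"))
for n,C0,C in(("scene",a["scene"],S),("top",a["top"],T)):
  for nm,lo,hi in(("yellow",(20,150,80),(35,255,255)),("red",(0,200,80),(6,255,255)),("green",(60,60,25),(95,255,140))):
    r=[]
    for q in(C0,C):
      k=cv2.inRange(cv2.cvtColor(q["frame"],cv2.COLOR_RGB2HSV),lo,hi);cc=max(cv2.findContours(k,0,2)[0],key=cv2.contourArea);mm=cv2.moments(cc);r.append((round(mm["m10"]/mm["m00"],1),round(mm["m01"]/mm["m00"],1)))
    print(n,nm,r)
E
```

```text
[ 0.3326 -0.3965  0.2506] [1.1136 0.0668 0.4126] 0.04240587645520038
pred top: tabtop [416.7 260.1] floor [400.4 228.5] front rim L/R [array([391.9, 255.4]), array([428.4, 249.1])] back rim [array([387.1, 204.5]), array([424.6, 198.3])]
grey rect ((405.3651123046875, 224.3495330810547), (57.61347198486328, 45.06272888183594), 80.13418579101562) (380, 194, 49, 62)
scene yellow [(253.3, 330.2), (253.3, 330.2)]
scene red [(414.2, 274.8), (414.5, 274.8)]
scene green [(149.5, 291.3), (149.4, 291.3)]
top yellow [(290.7, 120.5), (290.8, 120.4)]
top red [(149.5, 165.2), (148.9, 165.1)]
top green [(373.4, 160.7), (373.4, 160.5)]
```

```bash
python3 - <<'E'
from h import *
import pickle
np.set_printoptions(precision=1,suppress=True)
d=pickle.load(open("d7.pkl","rb"));a=pickle.load(open("d0.pkl","rb"))
F=np.array([.521,-.363,.004]);u0=np.array([.985,.17,0]);v=np.array([-.17,.985,0]);z0=np.array([0,0,1.])
for n in("top","scene"):
    C=d[n];diff=cv2.absdiff(C["frame"],a[n]["frame"]).max(2)>14
    h=cv2.cvtColor(C["frame"],cv2.COLOR_RGB2HSV)
    g=(diff&(h[:,:,1]<80)).astype(np.uint8)
    q=proj(C,F).astype(int);M=np.zeros_like(g);cv2.circle(M,tuple(int(i) for i in q),55,1,-1);g&=M
    g=cv2.morphologyEx(g,cv2.MORPH_OPEN,np.ones((3,3)))
    c=max(cv2.findContours(g,0,2)[0],key=cv2.contourArea);print(n,"measured hull box",cv2.boundingRect(c),cv2.contourArea(cv2.convexHull(c)))
    for t in(0,.1,.35):
        u=u0*np.cos(t)-z0*np.sin(t);z=z0*np.cos(t)+u0*np.sin(t);B=F+.0635*u0
        P=[B+x*u+y*v+w*z for x,y,w in((0,.048,.08),(0,-.048,.08),(0,.048,0),(0,-.048,0),(-.127,.048,.038),(-.127,-.048,.038),(-.127,.048,0),(-.127,-.048,0),(-.1467,.025,.073),(-.1467,-.025,.073),(.012,.025,.08),(.012,-.025,.08))]
        pts=np.array([proj(C,p) for p in P],np.float32);hl=cv2.convexHull(pts);print(t,pts.min(0),pts.max(0)-pts.min(0),cv2.contourArea(hl))
    for vv in range(q[1]-50,q[1]+40,6):
        r=np.nonzero(g[vv])[0]; print(vv,(r.min(),r.max()) if len(r) else None,end=" ")
    print()
E
```

```text
top measured hull box (379, 195, 51, 67) 2741.0
0 [378.2 195.1] [50.2 66.7] 2668.388601092156
0.1 [378.2 192.1] [51.8 66.6] 2700.3195827745367
0.35 [378.2 185.2] [55.1 67.2] 2715.4467484999914
178 None 184 None 190 None 196 (np.int64(399), np.int64(415)) 202 (np.int64(389), np.int64(424)) 208 (np.int64(380), np.int64(426)) 214 (np.int64(380), np.int64(427)) 220 (np.int64(381), np.int64(428)) 226 (np.int64(382), np.int64(425)) 232 (np.int64(384), np.int64(426)) 238 (np.int64(384), np.int64(427)) 244 (np.int64(386), np.int64(428)) 250 (np.int64(387), np.int64(428)) 256 (np.int64(389), np.int64(426)) 262 None 
scene measured hull box (109, 187, 50, 65) 2609.5
0 [107.8 186.2] [50.9 67.4] 2643.6645897093695
0.1 [107.7 184.4] [51.1 69.2] 2750.2754446840263
0.35 [107.7 182.5] [51.1 71.1] 2925.3212032867596
180 None 186 None 192 (np.int64(123), np.int64(144)) 198 (np.int64(124), np.int64(145)) 204 (np.int64(118), np.int64(156)) 210 (np.int64(116), np.int64(158)) 216 (np.int64(111), np.int64(158)) 222 (np.int64(111), np.int64(158)) 228 (np.int64(110), np.int64(158)) 234 (np.int64(109), np.int64(158)) 240 (np.int64(113), np.int64(158)) 246 (np.int64(115), np.int64(158)) 252 None 258 None 264 None
```

The bin's outline matches a level bin at the mat centre to within 1–2 px in both views. The bystanders have not moved and the robot is clear, so I'm handing in.

```bash
python3 -c "
from bench import *
print(read_state()['force']);print(job_done())"
```

```text
[-1.15638183  1.20052797  0.13552018]
the job is handed in; nothing more can be done
None
```

The job is done and handed in at about 22 s, but no verdict is reported. The bin stands level in the middle of the mat with the gripper open and clear of it.

**What I did**
- I freed the clamp knob by turning it to about 85°, slid the keeper about 87 mm to the left, and tightened the knob back to about 1°.
- I swung the bin up about 20°, lifted the nib off the ledge, and carried the bin tilted to the mat. There I set its back edge down and lowered the front as I opened the jaws.

**What the last checks showed**
- **Bin:** its outline in the top and scene cameras fits a level bin at the mat centre to within 1–2 px, though the outline is only a rough gauge of tilt.
- **Bystanders:** the bottle, screwdriver and meter moved less than 1 px in both views.
- **Keeper:** I worked out its position and clamp angle from how far the tool moved, then confirmed it was clear of the bin in a picture taken right after tightening. I did not measure it again at the end.

**What went wrong or disagreed**
- **Knob grip:** the first grip was about 9 mm too low and closed on something wider than the knob, so I raised the tool and gripped again.
- **Lift:** the first lift caught the nib on the ledge strip, at about 73 N at the wrist (the limit is 120 N). I backed off, moved the bin about 8 mm toward the rack, and the second lift came free.
- **Last picture:** the final close-up was refused because the 12-picture limit was reached, so that check is numbers only.

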